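Clamp the end stop with a T-bolt

ROBOT

A 6-joint arm with a two-finger parallel gripper is mounted at the origin on a cart in front of the work surface, level with it; the furniture and walls round the work are solid. World frame = base frame: x ahead of the robot, y to its left, z up, the work surface at z = 0. Lengths are in mm, angles in rad, forces in N, time in s.
With the tool pointing down it reaches from about 350 to 975 mm from the base axis. Payload 7.1 kg.
Tool frame: the origin (TCP) lies between the finger pads; the fingertips stand 8 mm ahead of it and the grasp point (between the pads) lies 11 mm behind it; x points along the fingers, y is the direction in which the jaws open and shut, and the axes are right-handed (so a half turn about x gives the same grasp; the last joint's range is limited). The gripper opens to 88 mm and grips with 3 to 60 N. Pads are 20 mm wide; open, the fingers measure 115 mm over their backs; the gripper's body (75 mm by 178 mm) begins 61 mm behind the grasp point.
Start: joints at [1.089, 0.423, 1.63, -0, 1.089, -0.019], TCP at [279.002, 559.252, 230.675] pointing down, gripper open.
Joint ranges: [-3, 3], [-0.9, 2.11], [0.09, 2.58], [-1.31, 4.45], [0.11, 2.69], [-2.54, 2.54]. Speed limits (rad/s): [2.39, 2.39, 3.01, 3.14, 3.14, 3.14].

INTERFACE

Orientations are given as a rotation vector (axis times angle).
In Python, from workcell import ctrl gives the robot as it stands.
- The arm moves only by the tool apply_moves, never from a script. Its argument "increments" is a list of rows, each an object with "gripper": the opening in per cent of the stroke, from 0 (shut) to 100 (fully open); "delta_pos": the shift along the tool's x, y, z in cm, a list of three; "dr": the turn, a rotation vector about the tool's x, y, z in rad, a list of three. In form: [{"gripper": gripper, "delta_pos": [dx, dy, dz], "dr": [ax, ay, az]}, ...]. A call has exactly 5 rows; each row shifts and turns the commanded pose from where the row before left it, along the tool's axes as they then stand; what a row does not reach is not made up. A row lasts 1/12 s, in which the tool goes at most 41.7 mm and 7.16 degrees, less where a joint would pass 70% of its speed; a pose out of reach is approached as far as the arm can. A call with a gripper value outside its range is refused whole. The fingers move at their own pace and stop on an object; the grip force is fixed at half the most. Time passes only in rows, so rows that do not move let the fingers close, or fill a call up. It gives the time, the measured TCP pose, the force and the opening at its end, in the units of the state.
- ctrl.get_obs(): the state, without advancing time (a new reading comes with each control period).
- ctrl.get_image(name): name is "side" or "top" or "wrist"; returns a dict with "img" (400x640x3 uint8, red, green, blue), "range_z" (400x640 float32, mm along the optical axis (not along the pixel's ray), 0 where there is no reading), "mtx" (3x3 intrinsics, pixels), "rvec" (rotation vector, rad) and "tvec" (3), from world to camera coordinates, as OpenCV has them. Camera axes: x right, y down, z forward; pixel columns grow to the right and rows downward; lengths in mm; the calibration is good to about 2 mm. The wrist camera is an equidistant fisheye: a pixel r from the principal point sees the ray r / f radians off the axis. A picture is of the moment at which its call begins.
- ctrl.close_job(): hands the job in, once; it reports no verdict.
The state is a dict: "t": time; "qpos": joint angles; "qvel": joint speeds; "joint_torque": joint torques, N m; "ee_pos": TCP position; "orientation": TCP orientation; "ft_force": force on the tool from outside, world axes, zero at the start; "moment": the same for the moment, N m; "width": finger opening in mm.
Only numpy, scipy, OpenCV 4.12 (cv2) and the standard library are available. Lean on these libraries where they do the work, as an engineer would, in place of code of your own. Each camera call takes 0.05 s, during which the arm holds its last target. There are 200 camera calls.

TASK

Fix the loose end stop to the slotted table where it lies: lower the T-bolt's head through the stop's slot into the table slot until the nut's flange rests on the stop, turn it clockwise so that its head lies square across the slot under the lips, then turn the nut clockwise until it is firmly tight. Let go of it at the end, and leave the stop in place and the grease pot, spanner and ring alone.

Things in the scene. Friction and masses are not known exactly. Their poses are not given: they have to be found in the camera images.
- slot_table: Dark steel block 240 x 120 x 44 mm with four foot lugs, fixed to the bench. Origin: centre of its underside, on the bench. A T-slot runs along its x axis at y = 0: 30 mm wide between 14 mm thick lips (undersides 30 mm above the bench), with an undercut below them 57 mm wide and 22 mm high (floor at 8 mm).
- stop_bar: Loose bright steel end stop on the table: bar 12 mm thick, 70 mm wide, x = -60 to +95 mm, with an upright face 46 mm high in all at x = 81 to 95. Origin: centre of its through-slot at the bar's underside, 44 mm above the bench; x along the table slot. Through-slot 30 mm wide (y), 80 mm long (x = -40 to 40), above the table slot; two tongues below keep it in line (2 mm play).
- tbolt: Loose steel T-bolt, 96 mm long, 0.45 kg with nut, standing on its head. Origin: centre of the head's underside; z up the shank. Head 54 (x) x 24 (y) x 14 mm; shank 20 mm. The head passes the slot with its x along the slot, either way round. Two opposite corners are rounded: in the undercut it turns clockwise only (from above) and its square corners stop on the walls after about a quarter turn.
- nut: Dark flanged hex nut on the bolt, stays on it: flange 58 mm across, 6 mm thick; hexagon above it 40 mm across flats, 34 mm high; the bolt end stands 13 mm higher. Origin: on the axis at the flange's underside, 43 mm above the head's underside. Flats face its +y, -y and every 60 degrees. Held by the nut, the bolt hangs and turns with it (drag 0.1 N m) until its head is stopped.
- nut_turn (a joint): Turn of the nut on the bolt, rad; grows clockwise seen from above, drawing nut and head together 12 mm a turn. Starts at -0.4 to 0.4. With the flange resting on the stop (56 mm above the bench) the head hangs about 3 mm below the lips; it meets them at about 1.6 rad, and 0.4 to 0.6 rad more makes it firmly tight, as the turning moment rises steeply.
- grease_pot: Bystander: grease pot, 63 mm in diameter, 54 mm high. Origin: centre of its underside.
- spanner_17: Bystander: combination spanner lying flat, 194 mm long, along its y. Origin: its centre.
- step_ring: Bystander: steel ring, 96 mm in diameter, 24 mm high. Origin: centre of its underside.
Not all that is in view belongs to the job. Of the things that look like the tbolt, the larger one is meant.

How it is judged:
By the outcome, as a careful person would: the job done as asked, in the order asked, and still so for the second after the job is handed in, with the robot touching nothing.
It also fails if it takes over 72 s, if anything falls off the work surface, if the arm or the gripper's body presses on something with over 40 N, if the wrist force passes 120 N, or if a joint passes its speed limit or range.

## Working session

There is one attempt and no reset: what is moved stays moved. The work goes in short steps, Python scripts to look and compute and a tool call to move; the robot and the scene stay as the last step left them, time stands still between calls to the robot, and variables do not carry over. Pictures are saved under pics/ and viewed, about 8 in all and at most 12, crops included, and the job is handed in when it is done.

Besides the shell and the picture viewer there is one more tool, called after "Request:" as a command line: name --argument value ..., lists and objects as JSON in quotes. apply_moves: Moves the arm, as the interface text tells. Its arguments: {"type":"object","properties":{"increments":{"type":"array","items":{"type":"object","properties":{"gripper":{"type":"number"},"delta_pos":{"type":"array","items":{"type":"number"}},"dr":{"type":"array","items":{"type":"number"}}}}}},"required":["increments"]}

```bash
mkdir -p pics; ls; python3 - <<'E'
from workcell import ctrl
import cv2,numpy as np
o=ctrl.get_obs(); print({k:np.round(v,3) for k,v in o.items()})
for n in("top","side"):
    d=ctrl.get_image(n); np.savez(f"{n}0.npz",**d)
    cv2.imwrite(f"pics/{n}0.png",d["img"][:,:,::-1])
    R=cv2.Rodrigues(d["rvec"])[0]; print(n,d["mtx"].round(1).tolist(),(-R.T@d["tvec"]).round(0),R.round(2).tolist())
E
```

```text
pics
{'t': np.float64(0.0), 'qpos': array([ 1.089,  0.424,  1.631,  0.   ,  1.089, -0.019]), 'qvel': array([-0.002, -0.   , -0.   , -0.001, -0.002, -0.001]), 'joint_torque': array([ 1.0000e-03, -5.4462e+01, -2.7368e+01,  6.4000e-02,  2.3000e-02,
       -0.0000e+00]), 'ee_pos': array([278.729, 558.791, 229.907]), 'orientation': array([ 0.362,  1.541, -0.364]), 'ft_force': array([ 0.487, -0.4  ,  0.043]), 'moment': array([ 0.039, -0.081, -0.013]), 'width': np.float64(87.806)}
top [[462.6, 0.0, 320.0], [0.0, 462.6, 205.5], [0.0, 0.0, 1.0]] [ 363.  187. 1100.] [[0.01, -1.0, 0.0], [-0.99, -0.01, -0.17], [0.17, -0.0, -0.99]]
side [[451.5, 0.0, 317.1], [0.0, 451.5, 204.7], [0.0, 0.0, 1.0]] [ 145. -608.  406.] [[0.89, -0.46, -0.03], [-0.19, -0.31, -0.93], [0.42, 0.83, -0.36]]
```

View pics/top0.png

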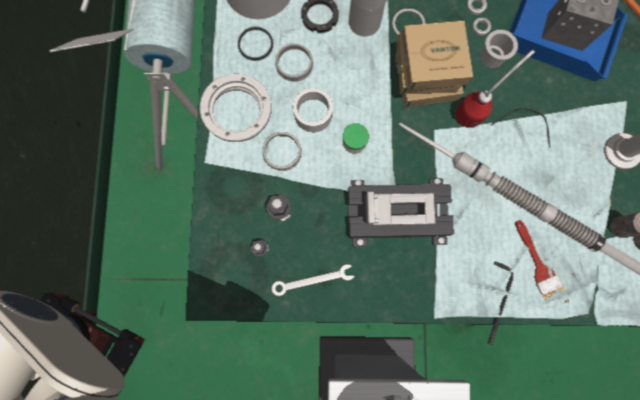

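View pics/side0.png

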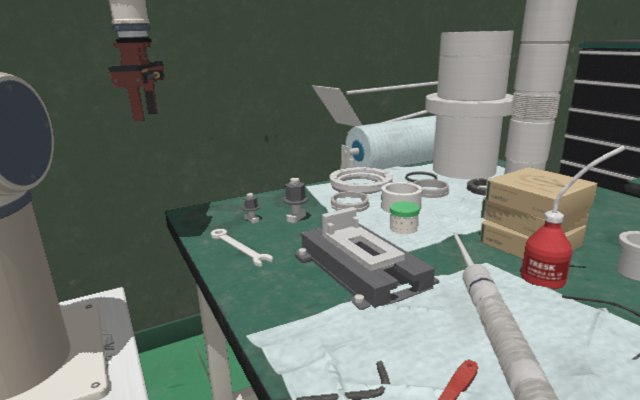

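The top view shows two T-bolt-like things: the larger at (278,206) and a smaller one at (259,247). By the description I choose the larger. The stop and table are at (400,210), the stop's upright face at its left end (~372,210), the pot is at (356,138) and the spanner at (315,280).

```bash
cat > h.py <<'E'
import numpy as np,cv2
from workcell import ctrl
def cloud(d):
    z=d["range_z"]; h,w=z.shape; K=d["mtx"]
    u,v=np.meshgrid(np.arange(w),np.arange(h))
    c=np.stack([(u-K[0,2])/K[0,0]*z,(v-K[1,2])/K[1,1]*z,z],-1)
    R=cv2.Rodrigues(d["rvec"])[0]
    P=(c-np.ravel(d["tvec"]))@R
    P[z<=0]=np.nan
    return P
E
python3 - <<'E'
from h import *
d=dict(np.load("top0.npz")); P=cloud(d)
def box(n,u0,u1,v0,v1,bands):
    Q=P[v0:v1,u0:u1].reshape(-1,3)
    for a,b in bands:
        S=Q[(Q[:,2]>a)&(Q[:,2]<b)]
        if len(S)<6: print(n,a,b,len(S)); continue
        r=cv2.minAreaRect(S[:,:2].astype(np.float32))
        print(n,(a,b),len(S),"mean",S.mean(0).round(1),"rect",np.round(r[0],1),np.round(r[1],1),round(r[2],1))
box("bolt",262,296,190,224,[(4,25),(40,56),(70,86),(88,110)])
box("small",246,272,236,258,[(4,25),(20,40),(40,56),(56,70),(70,110)])
box("stop",340,460,175,245,[(35,48),(52,62),(80,100)])
im=cv2.resize(d["img"][180:270,235:325],None,fx=6,fy=6,interpolation=cv2.INTER_CUBIC)
im2=cv2.resize(np.load("side0.npz")["img"][170:230,240:320],None,fx=7,fy=7,interpolation=cv2.INTER_CUBIC)
c=np.zeros((540,800,3),np.uint8); c[:540,:540]=im
c[:300,540:800]=cv2.resize(im2,(260,195*1))[:195].repeat(1,0) if 0 else 0
cv2.imwrite("pics/crop.png",cv2.convertScaleAbs(im,alpha=1.8)[:,:,::-1])
E
```

```text
bolt (4, 25) 43 mean [534.3 275.8   9.1] rect [549.5 282.1] [85.4 71.7] 8.2
bolt (40, 56) 176 mean [531.7 274.9  49.6] rect [538.9 277.9] [55.8 55.4] 3.1
bolt (70, 86) 184 mean [537.  277.5  82.4] rect [539.2 278.6] [40.1 42.8] 9.6
bolt (88, 110) 77 mean [538.8 278.8  95.2] rect [540.  280.2] [28.3 20.4] 50.1
small (4, 25) 20 mean [451.3 319.7   5.8] rect [448.1 326.5] [45.1 57.3] 1.2
small (20, 40) 86 mean [443.6 318.5  33.2] rect [446.  322.5] [34.6 36.7] 0.7
small (40, 56) 37 mean [443.5 320.2  52.5] rect [445.2 322. ] [25.9 27. ] 36.1
small (56, 70) 95 mean [445.8 321.7  60. ] rect [446.2 322. ] [24.8 27. ] 0.3
small 70 110 0
stop (35, 48) 2729 mean [533.9  -4.8  44.2] rect [537.1  -4.8] [120.7 241. ] 1.7
stop (52, 62) 1355 mean [536.4  -7.4  56.6] rect [537.3  -9.8] [ 70.7 174. ] 1.9
stop (80, 100) 203 mean [534.2  70.5  89.8] rect [534.1  70.5] [13.9 67.9] 89.9
```

View pics/crop.png

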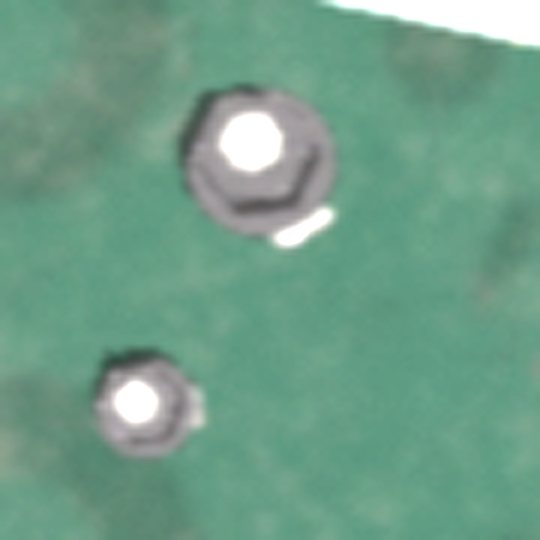

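The crop confirms the larger bolt: its stud is at crop (250,140), the nut's hex flats are at (265,205) and (308,175), and the head's end edge runs (275,240)–(333,215). That puts the head's long axis at about 23° from world x and the flat normals at about 7° mod 60°. The smaller bolt at crop (137,402) is the decoy.

```bash
cat >> h.py <<'E'
from scipy.spatial.transform import Rotation as Ro
def plan(goal,yaw=None):
    """goal TCP xyz mm, yaw deg of tool y; prints tool-frame shift (cm) and turn (rad)"""
    o=ctrl.get_obs(); R=Ro.from_rotvec(o["orientation"]).as_matrix()
    ph=np.degrees(np.arctan2(R[1,1],R[0,1]))
    print("t",round(float(o["t"]),2),"pos",o["ee_pos"].round(1),"yaw",round(ph,2),"tiltx",R[:,0].round(3),"q",o["qpos"].round(3),"F",o["ft_force"].round(1),"M",o["moment"].round(2),"w",round(float(o["width"]),1))
    if goal is not None: print("shift cm",(R.T@(np.array(goal)-o["ee_pos"])/10).round(2))
    if yaw is not None:
        y=np.radians(yaw); Y=np.array([np.cos(y),np.sin(y),0]); X=np.array([0,0,-1.]); G=np.stack([X,Y,np.cross(X,Y)],1)
        print("turn",Ro.from_matrix(R.T@G).as_rotvec().round(3))
    return o
E
python3 - <<'E'
from h import *
plan((540,279,200),None)
# stop slot: low points inside
P=cloud(dict(np.load("top0.npz")))[175:245,340:460].reshape(-1,3)
ex=np.array([np.cos(np.radians(91.8)),np.sin(np.radians(91.8))]);ey=np.array([-ex[1],ex[0]])
S=P[(P[:,2]>52)&(P[:,2]<61)]; a=S[:,:2]@ex;b=S[:,:2]@ey
H=np.histogram2d(a,b,bins=[np.arange(-120,120,10),np.arange(-590,-480,5)])
print(H[1].astype(int));print(H[2].astype(int));print(H[0].astype(int))
E
```

```text
t 0.1 pos [278.8 558.8 230. ] yaw 63.49 tiltx [-0.001 -0.001 -1.   ] q [ 1.089  0.424  1.631 -0.     1.089 -0.019] F [0.1 0.2 0. ] M [ 0.01 -0.04  0.02] w 87.6
shift cm [  3.02 -13.38  35.87]
[-120 -110 -100  -90  -80  -70  -60  -50  -40  -30  -20  -10    0   10
   20   30   40   50   60   70   80   90  100  110]
[-590 -585 -580 -575 -570 -565 -560 -555 -550 -545 -540 -535 -530 -525
 -520 -515 -510 -505 -500 -495 -490 -485]
[[ 0  0  0  0  1  0  0  0  0  0  0  0  0  0  0  0  0  0  0  0  0]
 [ 0  0  0  0  0  0  0  0  0  0  0  0  0  0  0  0  0  0  0  0  0]
 [ 0  0  0  3  5  4  3  6  4  6  4  4  4  6  4  3  5  4  0  0  0]
 [ 0  0  0  4  8 12  5  8 10  8 10  9 10  9 11  9  8  9  0  0  0]
 [ 0  0  0  2  9 13 10  8  5  6  4  4  6  9  9 10  8  9  0  0  0]
 [ 0  0  0  0  9 11  8  5  0  0  0  0  0  3  8  8  9  9  0  0  0]
 [ 0  0  0  2 10 10  9  6  0  0  0  0  0  5  8  8  8  8  0  0  0]
 [ 0  0  0  3 11  8  9  9  0  0  0  0  0  4 10  9 12  7  0  0  0]
 [ 0  0  0  3  7 10  8  8  0  0  0  0  0  4  7  8 12  4  0  0  0]
 [ 0  0  0  4 11  8  9  8  0  0  0  0  0  5 11 10 11  3  0  0  0]
 [ 0  0  0  4  8 10  9 10  0  0  0  0  0  3  8 11 11  6  0  0  0]
 [ 0  0  0  5  9  8  7  8  0  0  0  0  0  0 11 10  8  4  0  0  0]
 [ 0  0  0  3  8  9  9  8  6  4  4  4  4  5 11 11  9  5  0  0  0]
 [ 0  0  0  4  8  7  9 12 11  9 10  8  8  9 10 10  9 10  0  0  0]
 [ 0  0  0  4  8  7  8 11 10  9  7  9 10 12  9  7  7  8  0  0  0]
 [ 0  0  0  2  2  6  8  9  8  8  8  9 10  9 11  2  3  9  0  0  0]
 [ 0  0  0  0  0  0  2  2  2  2  2  2  2  3  2  0  0  6  0  0  0]
 [ 0  0  0  0  1  1  0  0  0  0  0  0  1  0  2  0  0  4  0  0  0]
 [ 0  0  0  0  1  0  0  0  0  0  0  0  0  2  0  2  2  0  0  0  0]
 [ 0  0  0  0  0  0  0  0  0  0  0  0  0  0  0  0  0  0  0  0  0]
 [ 0  0  0  0  0  0  0  0  0  0  0  0  0  0  0  0  0  0  0  0  0]
 [ 0  0  0  0  0  0  0  0  0  0  0  0  0  0  0  0  0  0  0  0  0]
 [ 0  0  0  0  0  0  0  0  0  0  0  0  0  0  0  0  0  0  0  0  0]]
```

Request:
apply_moves --increments '[{"gripper":100,"delta_pos":[0.3,-1.3,3.5],"dr":[0,0,0]},{"gripper":100,"delta_pos":[0.3,-1.3,3.5],"dr":[0,0,0]},{"gripper":100,"delta_pos":[0.3,-1.3,3.5],"dr":[0,0,0]},{"gripper":100,"delta_pos":[0.3,-1.3,3.5],"dr":[0,0,0]},{"gripper":100,"delta_pos":[0.3,-1.3,3.5],"dr":[0,0,0]}]'

```text
t: 0.52
ee_pos: [407.2, 421.5, 215.3]
orientation: [0.362, 1.541, -0.363]
ft_force: [0.6, -0.0, -0.2]
width: 87.6
```

Request:
apply_moves --increments '[{"gripper":100,"delta_pos":[0.3,-1.3,3.5],"dr":[0,0,0]},{"gripper":100,"delta_pos":[0.3,-1.3,3.5],"dr":[0,0,0]},{"gripper":100,"delta_pos":[0.3,-1.3,3.5],"dr":[0,0,0]},{"gripper":100,"delta_pos":[0.3,-1.4,3.4],"dr":[0,0,0]},{"gripper":100,"delta_pos":[0,0,0],"dr":[0,0,0]}]'

```text
t: 0.93
ee_pos: [510.4, 309.0, 202.8]
orientation: [0.365, 1.539, -0.368]
ft_force: [-0.3, 0.2, 0.1]
width: 87.9
```

```bash
python3 - <<'E'
from h import *
plan((540,279,200),67)
d=ctrl.get_image("wrist"); np.savez("w1.npz",**d); cv2.imwrite("pics/w1.png",d["img"][:,:,::-1])
R=cv2.Rodrigues(d["rvec"])[0]; print(d["mtx"].round(1).tolist(),(-R.T@np.ravel(d["tvec"])).round(0),R.round(2).tolist())
E
```

```text
t 0.93 pos [510.4 309.  202.8] yaw 63.23 tiltx [ 0.    -0.002 -1.   ] q [ 0.525  0.415  1.716 -0.002  1.012 -0.577] F [-0.3  0.2  0.1] M [-0.02  0.02  0.04] w 87.9
shift cm [ 0.29 -1.35  3.99]
turn [-0.066  0.001  0.001]
[[309.7, 0.0, 323.3], [0.0, 309.7, 199.6], [0.0, 0.0, 1.0]] [443. 343. 357.] [[0.45, 0.89, -0.0], [0.86, -0.43, 0.28], [0.25, -0.13, -0.96]]
```

View pics/w1.png

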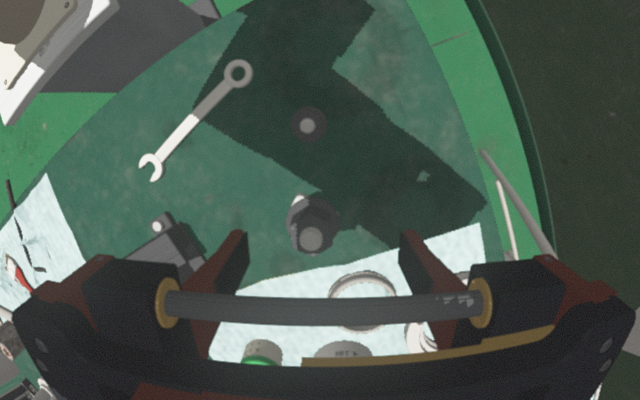

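The wrist view shows the large nut at (312,228) with a bright head corner at (298,203), and the small decoy at (307,125). The fingers straddle the line to the nut.

Request:
apply_moves --increments '[{"gripper":100,"delta_pos":[0.1,-0.4,1.3],"dr":[-0.022,0,0]},{"gripper":100,"delta_pos":[0.1,-0.4,1.3],"dr":[-0.022,0,0]},{"gripper":100,"delta_pos":[0,0,0],"dr":[0,0,0]},{"gripper":100,"delta_pos":[0,0,0],"dr":[0,0,0]},{"gripper":100,"delta_pos":[0,0,0],"dr":[0,0,0]}]'

```text
t: 1.4
ee_pos: [526.3, 295.8, 201.6]
orientation: [0.329, 1.546, -0.329]
ft_force: [-0.1, -0.2, -0.7]
width: 88.0
```

```bash
cat >> h.py <<'E'
def wcloud(d):
    z=d["range_z"].astype(float); h,w=z.shape; K=d["mtx"]
    u,v=np.meshgrid(np.arange(w),np.arange(h))
    x=(u-K[0,2])/K[0,0]; y=(v-K[1,2])/K[1,1]; r=np.hypot(x,y)+1e-9
    t=np.tan(np.clip(r,0,1.5))/r
    c=np.stack([x*t*z,y*t*z,z],-1)
    P=(c-np.ravel(d["tvec"]))@cv2.Rodrigues(d["rvec"])[0]; P[z<=0]=np.nan
    return P
def wpix(d,p):
    c=cv2.Rodrigues(d["rvec"])[0]@np.array(p,float)+np.ravel(d["tvec"])
    a=np.arctan2(np.hypot(c[0],c[1]),c[2]); s=a/np.hypot(c[0],c[1]); K=d["mtx"]
    return K[0,2]+K[0,0]*s*c[0],K[1,2]+K[1,1]*s*c[1]
E
python3 - <<'E'
from h import *
plan((540,279,200),67)
d=ctrl.get_image("wrist"); np.savez("w2.npz",**d)
P=wcloud(d)
m=np.hypot(P[...,0]-540,P[...,1]-279)<45
for a,b in((45,53),(79,86),(93,99)):
    S=P[m&(P[...,2]>a)&(P[...,2]<b)]; r=cv2.minAreaRect(S[:,:2].astype(np.float32))
    c,rad=cv2.minEnclosingCircle(S[:,:2].astype(np.float32))
    print((a,b),len(S),np.median(S,0).round(1),np.round(r[0],1),np.round(r[1],1),round(r[2],1),"circ",np.round(c,1),round(rad,1))
u,v=map(int,wpix(d,(540,279,70)));print(u,v)
im=cv2.resize(d["img"][v-55:v+55,u-70:u+70],None,fx=5,fy=5,interpolation=cv2.INTER_CUBIC)
# overlay predicted hexagon at z=83 and flange at 49, head
f=lambda p:tuple(int((q-o)*5) for q,o in zip(wpix(d,p),(u-70,v-55)))
C=np.array([540,279.])
for k in range(6):
    A=[np.append(C+23.1*np.array([np.cos(t),np.sin(t)]),83) for t in np.radians([37+60*k,97+60*k])]
    cv2.line(im,f(A[0]),f(A[1]),(255,0,0),1)
hx=np.radians(23);X=np.array([np.cos(hx),np.sin(hx)]);Y=np.array([-X[1],X[0]])
q=[C+27*i*X+12*j*Y for i,j in((1,1),(1,-1),(-1,-1),(-1,1))]
for i in range(4): cv2.line(im,f(np.append(q[i],14)),f(np.append(q[(i+1)%4],14)),(255,255,0),1)
cv2.imwrite("pics/w2.png",cv2.convertScaleAbs(im,alpha=1.8)[:,:,::-1])
E
```

```text
t 1.4 pos [526.3 295.8 201.6] yaw 66.01 tiltx [-0.001  0.    -1.   ] q [ 0.492  0.426  1.701  0.     1.015 -0.66 ] F [-0.1 -0.2 -0.7] M [-0.03 -0.04  0.01] w 88.0
shift cm [ 0.16 -0.98  1.94]
turn [-0.017 -0.001  0.   ]
(45, 53) 724 [524.5 294.   49.4] [533.6 283.8] [56.9 43.7] 60.8 circ [539.8 280.8] 29.0
(79, 86) 1068 [535.6 283.2  83.8] [539.7 280.1] [39.5 44.6] 66.2 circ [540.1 280.3] 22.8
(93, 99) 404 [539.3 281.   96.2] [540.2 280.4] [19.8 21.1] 64.9 circ [540.2 280.8] 11.0
313 212
```

View pics/w2.png

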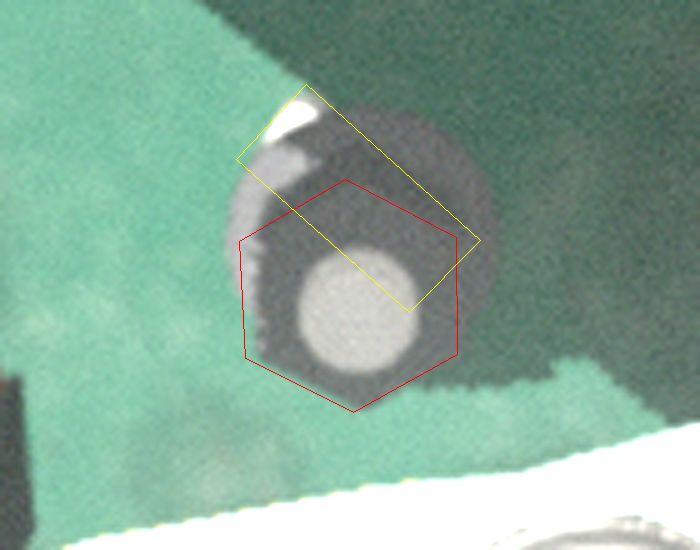

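The crop shows the predicted hexagon edges parallel to the nut's (stud at crop (358,310)), and the head's end edge at (262,140)–(305,103) agrees with 23°. From near, the nut's centre is about (540,280.5) and its flat normal about 66.5°.

Request:
apply_moves --increments '[{"gripper":100,"delta_pos":[0,-0.42,0.93],"dr":[-0.01,0,0]},{"gripper":100,"delta_pos":[1,-0.42,0.93],"dr":[0,0,0]},{"gripper":100,"delta_pos":[2.5,0,0],"dr":[0,0,0]},{"gripper":100,"delta_pos":[2.5,0,0],"dr":[0,0,0]},{"gripper":100,"delta_pos":[2,0,0],"dr":[0,0,0]}]'

```text
t: 1.87
ee_pos: [540.2, 279.5, 119.7]
orientation: [0.321, 1.548, -0.321]
ft_force: [-0.2, 0.3, -0.4]
width: 87.4
```

Request:
apply_moves --increments '[{"gripper":100,"delta_pos":[1.5,0,0],"dr":[0,0,0]},{"gripper":100,"delta_pos":[1,0,0],"dr":[0,0,0]},{"gripper":100,"delta_pos":[0,0,0],"dr":[0,0,0]},{"gripper":100,"delta_pos":[0,0,0],"dr":[0,0,0]},{"gripper":100,"delta_pos":[0,0,0],"dr":[0,0,0]}]'

```text
t: 2.28
ee_pos: [541.4, 280.1, 97.4]
orientation: [0.321, 1.546, -0.32]
ft_force: [-0.2, -0.7, -0.7]
width: 87.6
```

```bash
python3 - <<'E'
from h import *
plan((540,280.5,60),66.5)
d=ctrl.get_image("wrist"); P=wcloud(d)
m=np.hypot(P[...,0]-540,P[...,1]-279)<30
for a,b in((79,86),(93,99)):
    S=P[m&(P[...,2]>a)&(P[...,2]<b)]
    if len(S)>5:
        r=cv2.minAreaRect(S[:,:2].astype(np.float32)); print(len(S),np.round(r[0],1),np.round(r[1],1),round(r[2],1))
E
```

```text
t 2.28 pos [541.4 280.1  97.4] yaw 66.58 tiltx [ 0.001  0.001 -1.   ] q [ 0.458  0.574  1.743  0.     0.823 -0.704] F [-0.2 -0.7 -0.7] M [ 0.01 -0.01  0.05] w 87.6
shift cm [ 3.74 -0.03 -0.14]
turn [ 0.001  0.001 -0.001]
2487 [539.9 280.3] [39.8 45.5] 68.6
997 [539.6 280.4] [20.8 20.1] 67.2
```

Request:
apply_moves --increments '[{"gripper":100,"delta_pos":[0.7,0,-0.16],"dr":[-0.015,0,0]},{"gripper":100,"delta_pos":[1,0,0],"dr":[0,0,0]},{"gripper":100,"delta_pos":[1,0,0],"dr":[0,0,0]},{"gripper":100,"delta_pos":[1,0,0],"dr":[0,0,0]},{"gripper":100,"delta_pos":[0,0,0],"dr":[0,0,0]}]'

```text
t: 2.75
ee_pos: [537.8, 279.6, 57.0]
orientation: [0.307, 1.552, -0.311]
ft_force: [-0.8, -0.6, -0.0]
width: 87.9
```

Request:
apply_moves --increments '[{"gripper":0,"delta_pos":[0,0,0],"dr":[0,0,0]},{"gripper":0,"delta_pos":[0,0,0],"dr":[0,0,0]},{"gripper":0,"delta_pos":[0,0,0],"dr":[0,0,0]},{"gripper":0,"delta_pos":[0,0,0],"dr":[0,0,0]},{"gripper":0,"delta_pos":[0,0,0],"dr":[0,0,0]}]'

```text
t: 3.17
ee_pos: [539.6, 280.5, 60.1]
orientation: [0.309, 1.548, -0.309]
ft_force: [1.2, -0.1, 0.1]
width: 58.1
```

Request:
apply_moves --increments '[{"gripper":0,"delta_pos":[0,0,0],"dr":[0,0,0]},{"gripper":0,"delta_pos":[0,0,0],"dr":[0,0,0]},{"gripper":0,"delta_pos":[0,0,0],"dr":[0,0,0]},{"gripper":0,"delta_pos":[0,0,0],"dr":[0,0,0]},{"gripper":0,"delta_pos":[0,0,0],"dr":[0,0,0]}]'

```text
t: 3.58
ee_pos: [539.5, 280.5, 59.9]
orientation: [0.309, 1.548, -0.309]
ft_force: [-0.2, 0.1, 1.5]
width: 39.7
```

```bash
python3 - <<'E'
from h import *
plan((540,280.5,60),67)
E
```

```text
t 3.58 pos [539.5 280.5  59.9] yaw 67.43 tiltx [ 0.  0. -1.] q [ 0.46   0.63   1.756  0.     0.756 -0.717] F [-0.2  0.1  1.5] M [ 0.02 -0.01 -0.02] w 39.7
shift cm [-0.01  0.02  0.04]
turn [ 0.008  0.    -0.   ]
```

Request:
apply_moves --increments '[{"gripper":0,"delta_pos":[-1.5,0,0],"dr":[0,0,0]},{"gripper":0,"delta_pos":[-3,0,0],"dr":[0,0,0]},{"gripper":0,"delta_pos":[-3.5,0,0],"dr":[0,0,0]},{"gripper":0,"delta_pos":[-3.5,0,0],"dr":[0,0,0]},{"gripper":0,"delta_pos":[-2.5,0,0],"dr":[0,0,0]}]'

```text
t: 4.0
ee_pos: [539.3, 280.3, 201.7]
orientation: [0.309, 1.548, -0.309]
ft_force: [1.0, 0.1, -4.4]
width: 39.5
```

```bash
python3 - <<'E'
from h import *
plan((537.5,-18,200),67)
E
```

```text
t 4.0 pos [539.3 280.3 201.7] yaw 67.44 tiltx [ 0.  0. -1.] q [ 0.46   0.432  1.692 -0.     1.018 -0.717] F [ 1.   0.1 -4.4] M [ 0.04 -0.06  0.02] w 39.5
shift cm [  0.16 -27.62  11.28]
turn [ 0.008  0.    -0.   ]
```

Request:
apply_moves --increments '[{"gripper":0,"delta_pos":[0,-1.76,0.73],"dr":[0,0,0]},{"gripper":0,"delta_pos":[0,-2.8,1.13],"dr":[0,0,0]},{"gripper":0,"delta_pos":[0,-3,1.2],"dr":[0,0,0]},{"gripper":0,"delta_pos":[0,-3.2,1.3],"dr":[0,0,0]},{"gripper":0,"delta_pos":[0,-3.2,1.3],"dr":[0,0,0]}]'

```text
t: 4.42
ee_pos: [536.8, 128.4, 198.9]
orientation: [0.308, 1.551, -0.309]
ft_force: [0.5, -0.1, -5.4]
width: 39.6
```

Request:
apply_moves --increments '[{"gripper":0,"delta_pos":[0,-3.2,1.3],"dr":[0,0,0]},{"gripper":0,"delta_pos":[0,-3.2,1.3],"dr":[0,0,0]},{"gripper":0,"delta_pos":[0,-3,1.2],"dr":[0,0,0]},{"gripper":0,"delta_pos":[0,-2.6,1.1],"dr":[0,0,0]},{"gripper":0,"delta_pos":[0,-1.66,0.72],"dr":[0,0,0]}]'

```text
t: 4.83
ee_pos: [536.3, -20.5, 198.9]
orientation: [0.309, 1.551, -0.311]
ft_force: [-0.8, 0.3, -4.7]
width: 39.7
```

Request:
apply_moves --increments '[{"gripper":0,"delta_pos":[0,0,0],"dr":[-0.05,0,0]},{"gripper":0,"delta_pos":[0,0,0],"dr":[-0.09,0,0]},{"gripper":0,"delta_pos":[0,0,0],"dr":[-0.12,0,0]},{"gripper":0,"delta_pos":[0,0,0],"dr":[-0.12,0,0]},{"gripper":0,"delta_pos":[0,0,0],"dr":[-0.12,0,0]}]'

```text
t: 5.25
ee_pos: [536.5, -18.1, 198.8]
orientation: [-0.088, 1.571, 0.088]
ft_force: [-0.2, -0.8, -4.4]
width: 39.6
```

Request:
apply_moves --increments '[{"gripper":0,"delta_pos":[0,0,0],"dr":[-0.12,0,0]},{"gripper":0,"delta_pos":[0,0,0],"dr":[-0.12,0,0]},{"gripper":0,"delta_pos":[0,0,0],"dr":[-0.12,0,0]},{"gripper":0,"delta_pos":[0,0,0],"dr":[-0.12,0,0]},{"gripper":0,"delta_pos":[0,0,0],"dr":[-0.1,0,0]}]'

```text
t: 5.67
ee_pos: [536.5, -17.9, 198.8]
orientation: [-0.541, 1.504, 0.542]
ft_force: [1.0, 0.6, -4.5]
width: 39.4
```

Request:
apply_moves --increments '[{"gripper":0,"delta_pos":[0,0,0],"dr":[-0.07,0,0]},{"gripper":0,"delta_pos":[0,0,0],"dr":[-0.04,0,0]},{"gripper":0,"delta_pos":[0,0,0],"dr":[0,0,0]},{"gripper":0,"delta_pos":[0,0,0],"dr":[0,0,0]},{"gripper":0,"delta_pos":[0,0,0],"dr":[0,0,0]}]'

```text
t: 6.08
ee_pos: [537.1, -17.9, 199.3]
orientation: [-0.621, 1.481, 0.622]
ft_force: [-0.1, -0.1, -4.1]
width: 39.9
```

```bash
python3 - <<'E'
from h import *
o=plan((537.5,-18,200),135.7)
for n in("side","wrist"):
    d=ctrl.get_image(n); np.savez(n+"3.npz",**d)
    if n=="side": cv2.imwrite("pics/s3.png",cv2.resize(d["img"][120:320,260:460],None,fx=3,fy=3,interpolation=cv2.INTER_CUBIC)[:,:,::-1])
    else: cv2.imwrite("pics/w3.png",d["img"][:,:,::-1])
    P=cloud(d) if n=="side" else wcloud(d); e=o["ee_pos"]
    m=np.hypot(P[...,0]-e[0],P[...,1]-e[1])<40
    for a,b in ((-62,-46),(-17,-11)):
        S=P[m&(P[...,2]>e[2]+a)&(P[...,2]<e[2]+b)]
        if len(S)>5:
            r=cv2.minAreaRect(S[:,:2].astype(np.float32)); print(n,(a,b),len(S),np.round(r[0],1),np.round(r[1],1),round(r[2],1))
E
```

```text
t 6.08 pos [537.1 -17.9 199.3] yaw 135.54 tiltx [-0.001  0.    -1.   ] q [-0.055  0.337  1.849  0.     0.957 -2.421] F [-0.1 -0.1 -4.1] M [ 0.09  0.02 -0.01] w 39.9
shift cm [-0.07 -0.03  0.02]
turn [-0.003 -0.001 -0.001]
side (-62, -46) 242 [529.5 -23.3] [22.5 59.4] 34.8
side (-17, -11) 88 [526.9 -32.2] [26.1 56.5] 52.4
wrist (-62, -46) 164 [540.4 -41.7] [11.1 28.4] 72.6
wrist (-17, -11) 373 [524.  -31.7] [18.7 52.5] 46.4
```

View pics/s3.png

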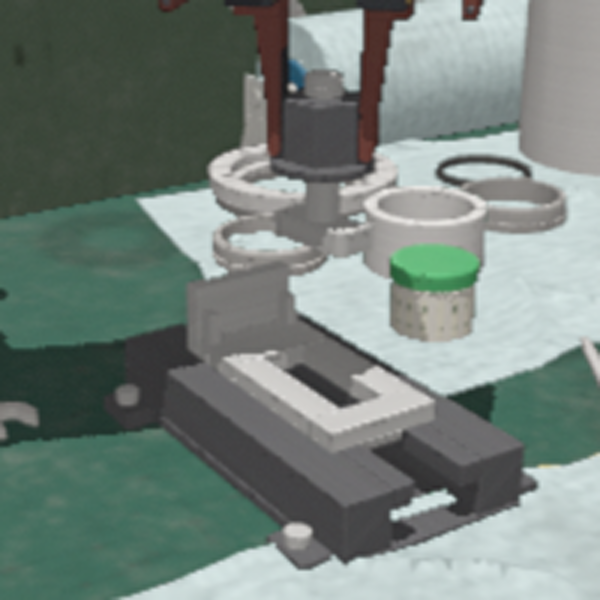

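View pics/w3.png

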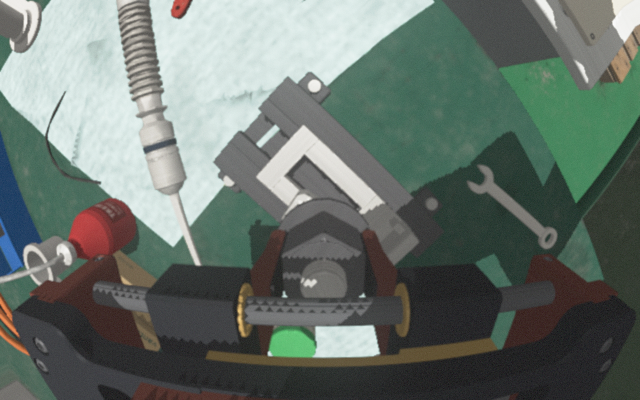

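Side crop: the bolt hangs in the jaws (nut at (320,130), head's end at (345,240)) with its long axis roughly along the table slot, above the stop (slot opening at (330,380)). Wrist view: the stop's slot is visible at (330,180), unobstructed. Next I'll get the head's yaw and the stop's pose numerically.

```bash
python3 - <<'E'
from h import *
from scipy.optimize import least_squares
e=np.array([537.1,-17.9,199.3])
d=dict(np.load("side3.npz")); P=cloud(d)
m=(np.hypot(P[...,0]-e[0],P[...,1]-e[1])<38)&(P[...,2]>e[2]-59)&(P[...,2]<e[2]-48)
S=P[m]; print(len(S),S.min(0).round(0),S.max(0).round(0))
def sd(p,S,hx,hy):
    c,s=np.cos(np.radians(p[2])),np.sin(np.radians(p[2])); q=S[:,:2]-p[:2]
    a=np.abs(q@[c,s])-hx; b=np.abs(q@[-s,c])-hy
    return np.where((a>0)&(b>0),np.hypot(a,b),np.maximum(a,b))
for y0 in(82,91,100):
    r=least_squares(sd,[e[0],e[1],y0],args=(S,27,12),loss="soft_l1",x_scale=[1,1,3]); print("head",r.x.round(2),r.cost.round(1))
for n,f in(("side",cloud),("wrist",wcloud),("top",cloud)):
    d=dict(np.load("top0.npz" if n=="top" else n+"3.npz")); P=f(d)
    T=P[(np.abs(P[...,0]-537)<43)&(np.abs(P[...,1]+18)<75)]
    S=T[np.abs(T[:,2]-56)<3]; 
    ey=np.array([np.sin(np.radians(1.7)),-0]) 
    # slot: signed: bar-top points must lie outside 80x30 slot & inside outline; low points inside slot
    L=T[(T[:,2]<40)]; L=L[np.abs(L[:,0]-537)<20]
    def cost(p):
        c,s=np.cos(np.radians(p[2])),np.sin(np.radians(p[2]))
        def loc(S): q=S[:,:2]-p[:2]; return q@[c,s],q@[-s,c]
        a,b=loc(S); ins=np.minimum(40-abs(a),15-abs(b)); out=np.maximum(np.maximum(-60-a,abs(b)-35),0)
        a,b=loc(L); lo=np.maximum(abs(a)-40,abs(b)-15)
        return (np.clip(ins,0,6)**2).sum()+(np.clip(out,0,6)**2).sum()+(np.clip(lo,0,6)**2).sum()*(n!="side")
    from scipy.optimize import minimize
    best=min((minimize(cost,[x,y,91.7],method="Nelder-Mead",options=dict(initial_simplex=np.array([[x,y,91.7],[x+2,y,91.7],[x,y+2,91.7],[x,y,93]]))) for x in(536,539) for y in(-20,-16)),key=lambda r:r.fun)
    print(n,len(S),len(L),best.x.round(2),round(best.fun,1), "edge+x/-x medians", )
E
```

```text
200 [520. -46. 140.] [555.   7. 151.]
head [537.84 -16.84 101.84] 54.9
head [537.84 -16.84 101.84] 54.9
head [537.84 -16.84 101.84] 54.9
side 1235 122 [538.36 -17.67  91.84] 16.0 edge+x/-x medians
wrist 4321 1670 [539.43 -15.16  91.83] 13508.2 edge+x/-x medians
top 1152 411 [538.91 -22.61  91.73] 1126.1 edge+x/-x medians
```

```bash
python3 - <<'E'
from h import *
e=np.array([537.1,-17.9,199.3])
d=dict(np.load("side3.npz")); P=cloud(d)
m=(np.hypot(P[...,0]-e[0],P[...,1]-e[1])<38)&(P[...,2]>e[2]-59)&(P[...,2]<e[2]-50)
S=P[m]; S=S[np.argsort(S[:,1])]
print("y->x",[(int(y),S[(S[:,1]>=y)&(S[:,1]<y+4),0].round(0).astype(int).tolist()) for y in range(-48,12,4)])
# overlay of models with yaw 91.6 / 101.8 on side image
K=d["mtx"]
for yaw,col in((91.6,(255,0,0)),(101.8,(255,255,0))):
    im=cv2.resize(d["img"][175:220,335:395],None,fx=12,fy=12,interpolation=cv2.INTER_CUBIC)
    c,s=np.cos(np.radians(yaw)),np.sin(np.radians(yaw))
    for z in(e[2]-60,e[2]-46):
        q=np.array([[e[0]+a*c-b*s,e[1]+a*s+b*c,z] for a,b in((27,12),(27,-12),(-27,-12),(-27,12))])
        p=cv2.projectPoints(q,d["rvec"],d["tvec"],K,None)[0].reshape(-1,2)
        cv2.polylines(im,[((p-[335,175]+.5)*12).astype(int)],True,col,1)
    if yaw<95: A=im
    else: cv2.imwrite("pics/s4.png",cv2.resize(np.hstack([A,im]),(800,300))[:,:,::-1]) if 0 else cv2.imwrite("pics/s4.png",cv2.resize(np.vstack([A,im])[:, :],(440,600) if 0 else (400,600))[:,:,::-1])
E
```

```text
y->x [(-48, [536, 538, 534, 539, 537, 537, 533, 539, 541, 537, 535, 537, 539, 535, 541, 534, 541, 539, 551, 537]), (-44, [547, 545, 532, 543, 547, 548, 536, 534, 534, 542, 532, 544, 536, 544, 534, 544, 542, 544, 532, 546, 533, 548, 533, 550, 547, 529, 553, 547, 531, 547, 531, 553, 551, 555, 555, 551, 553, 551, 532, 532, 553, 549, 532, 552]), (-40, [531, 531, 531, 529, 529, 530, 532, 530, 531, 529, 529]), (-36, [530, 530, 528, 528, 530, 529, 530]), (-32, [528, 530, 528, 529, 529, 529, 527, 528, 529, 527]), (-28, [527, 527, 528, 527, 527]), (-24, [527, 528, 526, 528, 526, 526, 527, 526, 526, 526]), (-20, [524, 527, 527, 525, 526, 526, 526]), (-16, [526, 524, 526, 526, 526, 526, 524, 525, 525]), (-12, [524, 524, 527, 525, 525, 525, 523, 524, 524]), (-8, [524, 523, 523, 524, 524, 524, 522]), (-4, [523, 523, 523, 521, 522, 522, 522, 523, 521]), (0, [521, 521, 520, 523, 521, 523, 521, 521]), (4, [521, 521, 521, 522, 522]), (8, [])]
```

View pics/s4.png

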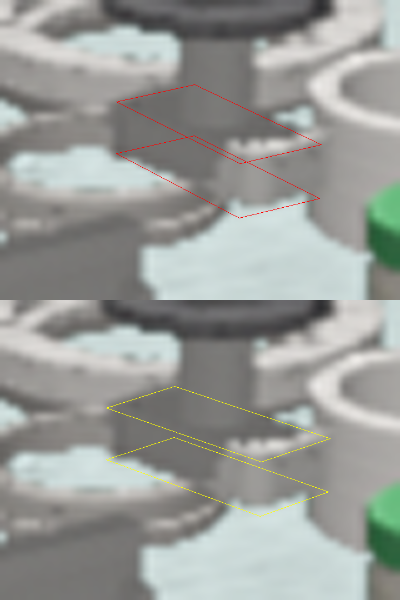

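The overlay shows the 101.8° outline (lower) following the head's long face and end, while 91.6° (upper) does not. So I turn the head about 10° clockwise and re-measure before lowering.

Request:
apply_moves --increments '[{"gripper":0,"delta_pos":[0,-0.1,0],"dr":[0,0,0]},{"gripper":0,"delta_pos":[0,0,0],"dr":[0.088,0,0]},{"gripper":0,"delta_pos":[0,0,0],"dr":[0.088,0,0]},{"gripper":0,"delta_pos":[0,0,0],"dr":[0,0,0]},{"gripper":0,"delta_pos":[0,0,0],"dr":[0,0,0]}]'

```text
t: 6.6
ee_pos: [538.3, -18.7, 199.7]
orientation: [-0.487, 1.515, 0.487]
ft_force: [0.4, 0.3, -4.5]
width: 40.0
```

```bash
cat >> h.py <<'E'
from scipy.optimize import least_squares
def headfit(e):
    d=ctrl.get_image("side"); P=cloud(d)
    m=(np.hypot(P[...,0]-e[0],P[...,1]-e[1])<38)&(P[...,2]>e[2]-59)&(P[...,2]<e[2]-50); S=P[m]
    def sd(p):
        c,s=np.cos(np.radians(p[2])),np.sin(np.radians(p[2])); q=S[:,:2]-p[:2]
        a=np.abs(q@[c,s])-27; b=np.abs(q@[-s,c])-12
        return np.where((a>0)&(b>0),np.hypot(a,b),np.maximum(a,b))
    r=least_squares(sd,[e[0],e[1],91],loss="soft_l1",x_scale=[1,1,3]); print("head",r.x.round(2),round(r.cost,1),len(S))
    F=S[(S[:,1]>e[1]-20)&(S[:,1]<e[1]+20)&(S[:,0]<e[0]-6)]; k=np.polyfit(F[:,1],F[:,0],1); print("long face yaw",90-np.degrees(np.arctan(k[0])).round(2),"x at mid",np.polyval(k,e[1]).round(1))
E
python3 - <<'E'
from h import *
o=plan(None); headfit(o["ee_pos"])
E
```

```text
t 6.6 pos [538.3 -18.7 199.7] yaw 125.66 tiltx [ 0. -0. -1.] q [-0.057  0.338  1.846 -0.     0.958 -2.25 ] F [ 0.4  0.3 -4.5] M [ 0.06  0.05 -0.01] w 40.0
head [539.15 -17.93  91.9 ] 37.5 147
long face yaw 92.42 x at mid 527.1
```

Request:
apply_moves --increments '[{"gripper":0,"delta_pos":[1,0.03,-0.04],"dr":[0,0,0]},{"gripper":0,"delta_pos":[2,0,0],"dr":[0,0,0]},{"gripper":0,"delta_pos":[2.5,0,0],"dr":[0,0,0]},{"gripper":0,"delta_pos":[1.5,0,0],"dr":[0,0,0]},{"gripper":0,"delta_pos":[0.7,0,0],"dr":[0,0,0]}]'

```text
t: 7.07
ee_pos: [536.0, -18.5, 119.9]
orientation: [-0.486, 1.519, 0.488]
ft_force: [-0.4, 0.1, -5.0]
width: 39.8
```

```bash
python3 - <<'E'
from h import *
o=plan((538,-18.5,73)); headfit(o["ee_pos"])
d=ctrl.get_image("side"); 
cv2.imwrite("pics/s5.png",cv2.resize(d["img"][190:290,290:420],None,fx=6,fy=6,interpolation=cv2.INTER_CUBIC)[:,:,::-1])
E
```

```text
t 7.07 pos [536.  -18.5 119.9] yaw 125.6 tiltx [-0.004  0.    -1.   ] q [-0.057  0.456  1.897 -0.     0.793 -2.249] F [-0.4  0.1 -5. ] M [ 0.05  0.08 -0.01] w 39.8
shift cm [ 4.69 -0.12  0.18]
head [536.59 -17.68  91.85] 31.7 137
long face yaw 91.98 x at mid 524.6
```

View pics/s5.png

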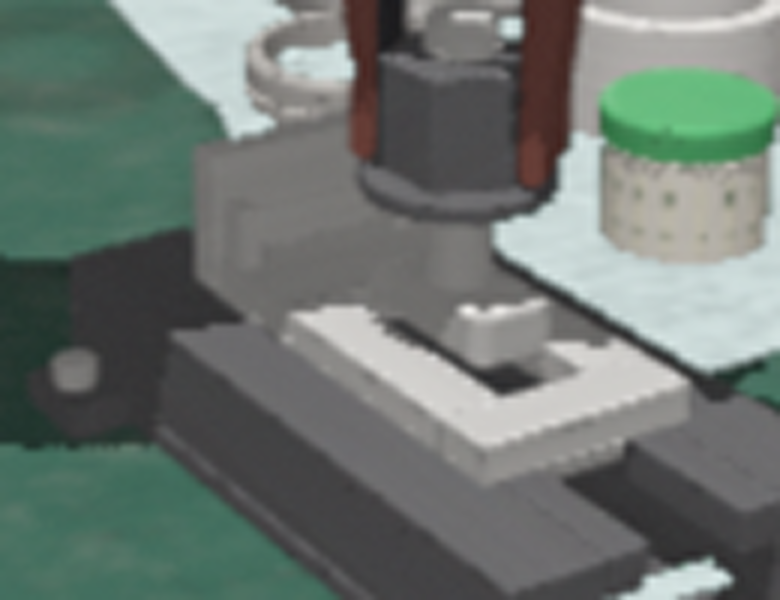

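The crop shows the head at (500,330) just above the stop's slot and aligned with it. The arm was still settling (x 536 in transit), so I let it settle before lowering slowly.

Request:
apply_moves --increments '[{"gripper":0,"delta_pos":[0,0,0],"dr":[0,0,0]},{"gripper":0,"delta_pos":[0,0,0],"dr":[0,0,0]},{"gripper":0,"delta_pos":[0,0,0],"dr":[0,0,0]},{"gripper":0,"delta_pos":[0,0,0],"dr":[0,0,0]},{"gripper":0,"delta_pos":[0,0,0],"dr":[0,0,0]}]'

```text
t: 7.58
ee_pos: [538.2, -18.7, 123.4]
orientation: [-0.486, 1.514, 0.485]
ft_force: [0.1, -0.5, -4.8]
width: 39.9
```

```bash
python3 - <<'E'
from h import *
o=plan((538,-18.5,73)); headfit(o["ee_pos"])
d=ctrl.get_image("side"); P=cloud(d)
T=P[(np.abs(P[...,0]-538)<43)&(P[...,1]>-90)&(P[...,1]<70)&(np.abs(P[...,2]-56)<2.5)]
# local frame
c,s=np.cos(np.radians(91.8)),np.sin(np.radians(91.8)); q=T[:,:2]-[538.4,-18]; a=q@[c,s]; b=q@[-s,c]
for lo,hi in((-30,-15),(-15,0),(0,15),(15,30)):
    k=(a>lo)&(a<hi); B=b[k]; print(lo,len(B),"near rim b range",np.sort(B[B>0])[[0,1,-2,-1]].round(1) if (B>0).sum()>3 else None,"far",np.sort(B[B<0])[[0,1,-2,-1]].round(1) if (B<0).sum()>3 else None)
E
```

```text
t 7.58 pos [538.2 -18.7 123.4] yaw 125.54 tiltx [ 0.001 -0.    -1.   ] q [-0.057  0.451  1.894  0.     0.796 -2.248] F [ 0.1 -0.5 -4.8] M [ 0.07 -0.    0.02] w 39.9
shift cm [ 5.04  0.03 -0.01]
head [539.15 -17.84  91.89] 35.2 133
long face yaw 92.34 x at mid 527.1
-30 115 near rim b range [14.7 15.  35.5 35.6] far [-36.4 -35.2 -15.1 -14.5]
-15 74 near rim b range [14.2 14.6 34.7 34.7] far [-33.8 -33.8 -16.8 -14.9]
0 50 near rim b range [14.2 14.9 35.4 35.5] far None
15 50 near rim b range [15.6 15.8 34.7 34.7] far None
```

Request:
apply_moves --increments '[{"gripper":0,"delta_pos":[0,0.03,-0.05],"dr":[0,0,0]},{"gripper":0,"delta_pos":[0.5,0,0],"dr":[0,0,0]},{"gripper":0,"delta_pos":[0.6,0,0],"dr":[0,0,0]},{"gripper":0,"delta_pos":[0.6,0,0],"dr":[0,0,0]},{"gripper":0,"delta_pos":[0.3,0,0],"dr":[0,0,0]}]'

```text
t: 8.1
ee_pos: [536.5, -18.7, 101.4]
orientation: [-0.485, 1.517, 0.486]
ft_force: [0.2, 0.8, -5.1]
width: 40.1
```

Request:
apply_moves --increments '[{"gripper":0,"delta_pos":[0.4,0,0],"dr":[0,0,0]},{"gripper":0,"delta_pos":[0.6,0,0],"dr":[0,0,0]},{"gripper":0,"delta_pos":[0.5,0,0],"dr":[0,0,0]},{"gripper":0,"delta_pos":[0.2,0,0],"dr":[0,0,0]},{"gripper":0,"delta_pos":[0,0,0],"dr":[0,0,0]}]'

```text
t: 8.52
ee_pos: [536.7, -18.7, 84.9]
orientation: [-0.485, 1.517, 0.486]
ft_force: [0.2, 0.8, -4.6]
width: 39.9
```

```bash
python3 - <<'E'
from h import *
o=plan((538,-18.5,73))
E
```

```text
t 8.52 pos [536.7 -18.7  84.9] yaw 125.53 tiltx [-0.001  0.    -1.   ] q [-0.057  0.514  1.91   0.     0.719 -2.248] F [ 0.2  0.8 -4.6] M [0.1  0.01 0.04] w 39.9
shift cm [ 1.19 -0.06  0.11]
```

Request:
apply_moves --increments '[{"gripper":0,"delta_pos":[0.3,0,0],"dr":[0,0,0]},{"gripper":0,"delta_pos":[0.4,0,0],"dr":[0,0,0]},{"gripper":0,"delta_pos":[0.3,0,0],"dr":[0,0,0]},{"gripper":0,"delta_pos":[0,0,0],"dr":[0,0,0]},{"gripper":0,"delta_pos":[0,0,0],"dr":[0,0,0]}]'

```text
t: 8.93
ee_pos: [537.0, -18.7, 75.5]
orientation: [-0.486, 1.516, 0.486]
ft_force: [1.7, -0.5, -4.9]
width: 40.2
```

Request:
apply_moves --increments '[{"gripper":0,"delta_pos":[0.1,0,0],"dr":[0,0,0]},{"gripper":0,"delta_pos":[0.1,0,0],"dr":[0,0,0]},{"gripper":0,"delta_pos":[0,0,0],"dr":[0,0,0]},{"gripper":0,"delta_pos":[0,0,0],"dr":[0,0,0]},{"gripper":0,"delta_pos":[0,0,0],"dr":[0,0,0]}]'

```text
t: 9.35
ee_pos: [537.2, -18.7, 73.7]
orientation: [-0.486, 1.516, 0.486]
ft_force: [0.5, 0.7, -5.0]
width: 40.0
```

```bash
python3 - <<'E'
from h import *
o=plan((538,-18.5,73))
E
```

```text
t 9.35 pos [537.2 -18.7  73.7] yaw 125.54 tiltx [ 0. -0. -1.] q [-0.057  0.533  1.913 -0.     0.695 -2.248] F [ 0.5  0.7 -5. ] M [ 0.1   0.03 -0.02] w 40.0
shift cm [ 0.07 -0.03  0.07]
```

Request:
apply_moves --increments '[{"gripper":0,"delta_pos":[0.05,0,0],"dr":[0,0,0]},{"gripper":0,"delta_pos":[0.05,0,0],"dr":[0,0,0]},{"gripper":0,"delta_pos":[0,0,0],"dr":[0,0,0]},{"gripper":0,"delta_pos":[0,0,0],"dr":[0,0,0]},{"gripper":0,"delta_pos":[0,0,0],"dr":[0,0,0]}]'

```text
t: 9.77
ee_pos: [537.3, -18.7, 72.7]
orientation: [-0.486, 1.516, 0.486]
ft_force: [-0.8, -0.3, -2.9]
width: 39.6
```

```bash
python3 - <<'E'
from h import *
o=plan((538,-18.5,73))
E
```

```text
t 9.77 pos [537.3 -18.7  72.7] yaw 125.54 tiltx [ 0. -0. -1.] q [-0.057  0.535  1.913 -0.     0.693 -2.248] F [-0.8 -0.3 -2.9] M [0.06 0.07 0.01] w 39.6
shift cm [-0.03 -0.03  0.07]
```

Request:
apply_moves --increments '[{"gripper":0,"delta_pos":[0.05,0,0],"dr":[0,0,0]},{"gripper":0,"delta_pos":[0,0,0],"dr":[0.05,0,0]},{"gripper":0,"delta_pos":[0,0,0],"dr":[0.08,0,0]},{"gripper":0,"delta_pos":[0,0,0],"dr":[0.1,0,0]},{"gripper":0,"delta_pos":[0,0,0],"dr":[0.1,0,0]}]'

```text
t: 10.18
ee_pos: [538.1, -18.8, 72.7]
orientation: [-0.225, 1.557, 0.224]
ft_force: [0.3, -0.6, 0.1]
width: 39.7
```

Request:
apply_moves --increments '[{"gripper":0,"delta_pos":[0,0,0],"dr":[0.1,0,0]},{"gripper":0,"delta_pos":[0,0,0],"dr":[0.1,0,0]},{"gripper":0,"delta_pos":[0,0,0],"dr":[0.1,0,0]},{"gripper":0,"delta_pos":[0,0,0],"dr":[0.1,0,0]},{"gripper":0,"delta_pos":[0,0,0],"dr":[0.1,0,0]}]'

```text
t: 10.6
ee_pos: [538.2, -19.1, 72.8]
orientation: [0.168, 1.562, -0.169]
ft_force: [0.5, -2.0, -0.0]
width: 39.7
```

```bash
python3 - <<'E'
from h import *
o=plan((538,-18.5,73))
E
```

```text
t 10.6 pos [538.2 -19.1  72.8] yaw 77.72 tiltx [ 0.002 -0.001 -1.   ] q [-5.700e-02  5.350e-01  1.912e+00 -1.000e-03  6.920e-01 -1.413e+00] F [ 0.5 -2.  -0. ] M [-0.42 -0.02  0.08] w 39.7
shift cm [-0.02  0.05 -0.03]
```

Request:
apply_moves --increments '[{"gripper":0,"delta_pos":[0,0,0],"dr":[0.1,0,0]},{"gripper":0,"delta_pos":[0,0,0],"dr":[0.1,0,0]},{"gripper":0,"delta_pos":[0,0,0],"dr":[0.1,0,0]},{"gripper":0,"delta_pos":[0,0,0],"dr":[0.1,0,0]},{"gripper":0,"delta_pos":[0,0,0],"dr":[0.1,0,0]}]'

```text
t: 11.02
ee_pos: [538.2, -19.1, 72.8]
orientation: [0.559, 1.495, -0.559]
ft_force: [1.4, -2.6, -0.0]
width: 39.9
```

Request:
apply_moves --increments '[{"gripper":0,"delta_pos":[0,0,0],"dr":[0.1,0,0]},{"gripper":0,"delta_pos":[0,0,0],"dr":[0.1,0,0]},{"gripper":0,"delta_pos":[0,0,0],"dr":[0.1,0,0]},{"gripper":0,"delta_pos":[0,0,0],"dr":[0.1,0,0]},{"gripper":0,"delta_pos":[0,0,0],"dr":[0.1,0,0]}]'

```text
t: 11.43
ee_pos: [538.2, -19.2, 72.8]
orientation: [0.943, 1.355, -0.942]
ft_force: [0.5, -2.4, -0.4]
width: 39.7
```

```bash
python3 - <<'E'
from h import *
o=plan((538,-18.5,73))
E
```

```text
t 11.43 pos [538.2 -19.2  72.8] yaw 20.44 tiltx [ 0.002 -0.001 -1.   ] q [-5.700e-02  5.350e-01  1.912e+00 -1.000e-03  6.920e-01 -4.130e-01] F [ 0.5 -2.4 -0.4] M [-0.62  0.    0.19] w 39.7
shift cm [-0.02  0.   -0.07]
```

Request:
apply_moves --increments '[{"gripper":0,"delta_pos":[0,0,0],"dr":[0.1,0,0]},{"gripper":0,"delta_pos":[0,0,0],"dr":[0.1,0,0]},{"gripper":0,"delta_pos":[0,0,0],"dr":[0.1,0,0]},{"gripper":0,"delta_pos":[0,0,0],"dr":[0.1,0,0]},{"gripper":0,"delta_pos":[0,0,0],"dr":[0.1,0,0]}]'

```text
t: 11.85
ee_pos: [538.5, -19.3, 72.8]
orientation: [1.314, 1.136, -1.312]
ft_force: [1.1, -4.0, -0.7]
width: 40.0
```

Request:
apply_moves --increments '[{"gripper":0,"delta_pos":[0,0,0],"dr":[0.1,0,0]},{"gripper":0,"delta_pos":[0,0,0],"dr":[0.1,0,0]},{"gripper":0,"delta_pos":[0,0,0],"dr":[0.1,0,0]},{"gripper":0,"delta_pos":[0,0,0],"dr":[0.1,0,0]},{"gripper":0,"delta_pos":[0,0,0],"dr":[0.1,0,0]}]'

```text
t: 12.27
ee_pos: [538.7, -19.4, 72.8]
orientation: [1.666, 0.831, -1.662]
ft_force: [2.6, -5.3, -0.9]
width: 39.6
```

```bash
python3 - <<'E'
from h import *
o=plan((538,-18.5,73))
d=ctrl.get_image("wrist"); P=wcloud(d); e=o["ee_pos"]
S=P[(np.hypot(P[...,0]-e[0],P[...,1]-e[1])<14)&(P[...,2]>98)&(P[...,2]<125)]; print("stud top z",len(S),np.percentile(S[:,2],[50,90]).round(1))
E
```

```text
t 12.27 pos [538.7 -19.4  72.8] yaw -36.84 tiltx [ 0.003 -0.001 -1.   ] q [-0.057  0.535  1.912 -0.002  0.691  0.587] F [ 2.6 -5.3 -0.9] M [-0.74 -0.17  0.33] w 39.6
shift cm [-0.02 -0.11 -0.03]
stud top z 1508 [110.4 111.5]
```

Request:
apply_moves --increments '[{"gripper":0,"delta_pos":[0,0.1,0.05],"dr":[0,0,0]},{"gripper":0,"delta_pos":[0,0,0],"dr":[0.1,0,0]},{"gripper":0,"delta_pos":[0,0,0],"dr":[0.1,0,0]},{"gripper":0,"delta_pos":[0,0,0],"dr":[0.1,0,0]},{"gripper":0,"delta_pos":[0,0,0],"dr":[0,0,0]}]'

```text
t: 12.73
ee_pos: [538.9, -19.7, 72.8]
orientation: [1.861, 0.606, -1.857]
ft_force: [2.1, 0.3, 2.6]
width: 40.1
```

```bash
python3 - <<'E'
from h import *
o=plan((538,-18.5,73))
E
```

```text
t 12.73 pos [538.9 -19.7  72.8] yaw -53.83 tiltx [ 0.002  0.    -1.   ] q [-0.059  0.536  1.911  0.     0.692  0.881] F [2.1 0.3 2.6] M [ 0.02 -0.26 -0.08] w 40.1
shift cm [-0.02 -0.15  0.  ]
```

Request:
apply_moves --increments '[{"gripper":0,"delta_pos":[0,0,0],"dr":[0.06,0,0]},{"gripper":0,"delta_pos":[0,0,0],"dr":[0.06,0,0]},{"gripper":0,"delta_pos":[0,0,0],"dr":[0.06,0,0]},{"gripper":0,"delta_pos":[0,0,0],"dr":[0.06,0,0]},{"gripper":0,"delta_pos":[0,0,0],"dr":[0.06,0,0]}]'

```text
t: 13.15
ee_pos: [538.9, -20.0, 72.8]
orientation: [2.042, 0.344, -2.037]
ft_force: [3.9, -3.3, 1.7]
width: 39.7
```

```bash
python3 - <<'E'
from h import *
o=plan((538,-18.5,73))
E
```

```text
t 13.15 pos [538.9 -20.   72.8] yaw -70.78 tiltx [ 0.002 -0.001 -1.   ] q [-5.900e-02  5.360e-01  1.911e+00 -1.000e-03  6.920e-01  1.177e+00] F [ 3.9 -3.3  1.7] M [-0.35 -0.31  0.35] w 39.7
shift cm [-0.03 -0.17  0.04]
```

Request:
apply_moves --increments '[{"gripper":0,"delta_pos":[0,0,0],"dr":[0.05,0,0]},{"gripper":0,"delta_pos":[0,0,0],"dr":[0.05,0,0]},{"gripper":0,"delta_pos":[0,0,0],"dr":[0.05,0,0]},{"gripper":0,"delta_pos":[0,0,0],"dr":[0,0,0]},{"gripper":0,"delta_pos":[0,0,0],"dr":[0,0,0]}]'

```text
t: 13.57
ee_pos: [539.1, -19.9, 72.7]
orientation: [2.126, 0.199, -2.12]
ft_force: [4.8, -3.9, -0.2]
width: 39.5
```

```bash
python3 - <<'E'
from h import *
o=plan((538,-18.5,73))
d=ctrl.get_image("wrist"); P=wcloud(d); e=o["ee_pos"]
S=P[(np.hypot(P[...,0]-e[0],P[...,1]-e[1])<14)&(P[...,2]>98)&(P[...,2]<125)]; print("stud top z",len(S),np.percentile(S[:,2],[50,90]).round(1))
E
```

```text
t 13.57 pos [539.1 -19.9  72.7] yaw -79.28 tiltx [ 0.003 -0.    -1.   ] q [-0.059  0.536  1.911 -0.     0.692  1.325] F [ 4.8 -3.9 -0.2] M [-0.37 -0.3  -0.17] w 39.5
shift cm [-0.03 -0.16  0.08]
stud top z 1524 [111.5 112.7]
```

Request:
apply_moves --increments '[{"gripper":0,"delta_pos":[0,0,0],"dr":[0.05,0,0]},{"gripper":0,"delta_pos":[0,0,0],"dr":[0.05,0,0]},{"gripper":0,"delta_pos":[0,0,0],"dr":[0.05,0,0]},{"gripper":0,"delta_pos":[0,0,0],"dr":[0.05,0,0]},{"gripper":0,"delta_pos":[0,0,0],"dr":[0.05,0,0]}]'

```text
t: 14.03
ee_pos: [539.0, -20.1, 72.7]
orientation: [-2.193, 0.069, 2.187]
ft_force: [2.8, -4.1, 1.1]
width: 40.2
```

```bash
python3 - <<'E'
from h import *
o=plan((538,-18.5,73))
E
```

```text
t 14.03 pos [539.  -20.1  72.7] yaw -93.56 tiltx [ 0.003 -0.001 -1.   ] q [-0.059  0.536  1.911 -0.002  0.692  1.575] F [ 2.8 -4.1  1.1] M [-0.43 -0.17  1.04] w 40.2
shift cm [-0.03 -0.15  0.11]
```

Request:
apply_moves --increments '[{"gripper":0,"delta_pos":[0,0,0],"dr":[0.05,0,0]},{"gripper":0,"delta_pos":[0,0,0],"dr":[0.05,0,0]},{"gripper":0,"delta_pos":[0,0,0],"dr":[0.05,0,0]},{"gripper":0,"delta_pos":[0,0,0],"dr":[0.05,0,0]},{"gripper":0,"delta_pos":[0,0,0],"dr":[0.0,0,0]}]'

```text
t: 14.45
ee_pos: [538.2, -20.0, 72.7]
orientation: [-2.083, 0.275, 2.081]
ft_force: [0.7, -5.0, 4.2]
width: 40.9
```

```bash
python3 - <<'E'
from h import *
o=plan((538,-18.5,73))
d=ctrl.get_image("wrist"); P=wcloud(d); e=o["ee_pos"]
S=P[(np.hypot(P[...,0]-e[0],P[...,1]-e[1])<14)&(P[...,2]>98)&(P[...,2]<125)]; print("stud top z",len(S),np.percentile(S[:,2],[50,90]).round(1))
E
```

```text
t 14.45 pos [538.2 -20.   72.7] yaw -105.02 tiltx [ 0.001 -0.001 -1.   ] q [-0.059  0.536  1.912 -0.002  0.693  1.775] F [ 0.7 -5.   4.2] M [-0.71  0.09  1.05] w 40.9
shift cm [-0.03 -0.14  0.05]
stud top z 1595 [111.6 112.8]
```

```bash
cat >> h.py <<'E'
def nutfit():
    o=ctrl.get_obs(); e=o["ee_pos"]; d=ctrl.get_image("wrist"); P=wcloud(d)
    S=P[(np.hypot(P[...,0]-e[0],P[...,1]-e[1])<27)&(P[...,2]>94)&(P[...,2]<99.5)][:,:2]
    def sd(p):
        t=np.radians(p[2]+60*np.arange(6)); n=np.stack([np.cos(t),np.sin(t)]); return np.maximum(((S-p[:2])@n).max(1)-20,0)
    H=cv2.convexHull(S.astype(np.float32))[:,0]
    def sh(p):
        t=np.radians(p[2]+60*np.arange(6)); n=np.stack([np.cos(t),np.sin(t)]); return ((H-p[:2])@n).max(1)-20
    b=min((least_squares(sh,[*H.mean(0),a],loss="soft_l1",x_scale=[1,1,5]) for a in(0,15,30,45)),key=lambda r:r.cost)
    R=Ro.from_rotvec(o["orientation"]).as_matrix(); y=np.degrees(np.arctan2(R[1,1],R[0,1]))
    print("nut c",b.x[:2].round(1),"flat",(b.x[2]%60).round(1),"jaw mod60",round(y%60,1),"cost",b.cost.round(1),len(H),"tcp",e.round(1),"w",round(float(o["width"]),1),"Mz",o["moment"][2].round(2))
    return d
E
python3 -c "
from h import *
nutfit()"
```

```text
nut c [539.4 -19.5] flat 16.6 jaw mod60 15.0 cost 28.5 27 tcp [538.1 -20.   72.7] w 40.3 Mz 0.97
```

Request:
apply_moves --increments '[{"gripper":0,"delta_pos":[0,0,-0.1],"dr":[0,0,0]},{"gripper":0,"delta_pos":[0,0,0],"dr":[0.04,0,0]},{"gripper":0,"delta_pos":[0,0,0],"dr":[0.04,0,0]},{"gripper":0,"delta_pos":[0,0,0],"dr":[0.04,0,0]},{"gripper":0,"delta_pos":[0,0,0],"dr":[0,0,0]}]'

```text
t: 14.97
ee_pos: [540.2, -20.7, 72.8]
orientation: [-2.016, 0.391, 2.009]
ft_force: [4.3, -6.9, 2.2]
width: 42.1
```

```bash
python3 -c "
from h import *
plan(None);nutfit()"
```

```text
t 14.97 pos [540.2 -20.7  72.8] yaw -111.93 tiltx [ 0.003 -0.002 -1.   ] q [-0.06   0.537  1.909 -0.002  0.693  1.896] F [ 4.3 -6.9  2.2] M [-0.97 -0.45  1.06] w 42.1
nut c [539.8 -20. ] flat 9.8 jaw mod60 8.1 cost 18.6 15 tcp [540.2 -20.7  72.8] w 42.1 Mz 1.06
```

The grip now seems to be slipping round the hexagon (opening 42.1 mm, Mz steady at 1.06 N m). I open the jaws and measure where the nut stands before gripping it afresh.

Request:
apply_moves --increments '[{"gripper":65,"delta_pos":[0,0,0],"dr":[0,0,0]},{"gripper":65,"delta_pos":[0,0,0],"dr":[0,0,0]},{"gripper":65,"delta_pos":[0,0,0],"dr":[0,0,0]},{"gripper":65,"delta_pos":[0,0,0],"dr":[0,0,0]},{"gripper":65,"delta_pos":[0,0,0],"dr":[0,0,0]}]'

```text
t: 15.43
ee_pos: [538.2, -19.7, 71.9]
orientation: [-2.008, 0.394, 2.01]
ft_force: [-0.2, -0.3, 0.2]
width: 56.9
```

```bash
python3 -c "
from h import *
plan(None);d=nutfit();np.savez('w6.npz',**d);nutfit()
o=ctrl.get_obs();e=o['ee_pos'];P=wcloud(d)
S=P[(np.hypot(P[...,0]-e[0],P[...,1]-e[1])<14)&(P[...,2]>104)&(P[...,2]<120)]; print('stud',np.median(S,0).round(1),np.percentile(S[:,2],90).round(1))
u,v=map(int,wpix(d,(e[0],e[1],90)))
cv2.imwrite('pics/w6.png',cv2.convertScaleAbs(cv2.resize(d['img'][v-90:v+40,u-90:u+90],None,fx=4,fy=4,interpolation=cv2.INTER_CUBIC),alpha=1.4)[:,:,::-1])
"
```

```text
t 15.43 pos [538.2 -19.7  71.9] yaw -112.2 tiltx [-0.001  0.    -1.   ] q [-0.059  0.538  1.911  0.     0.694  1.899] F [-0.2 -0.3  0.2] M [ 0.06  0.16 -0.01] w 56.9
nut c [539.2 -20.1] flat 17.5 jaw mod60 7.8 cost 2.1 22 tcp [538.2 -19.7  71.9] w 56.9 Mz -0.01
nut c [539.2 -20. ] flat 17.3 jaw mod60 7.8 cost 1.3 24 tcp [538.3 -19.8  72. ] w 57.0 Mz -0.01
stud [543.4 -22.1 111.8] 112.8
```

View pics/w6.png

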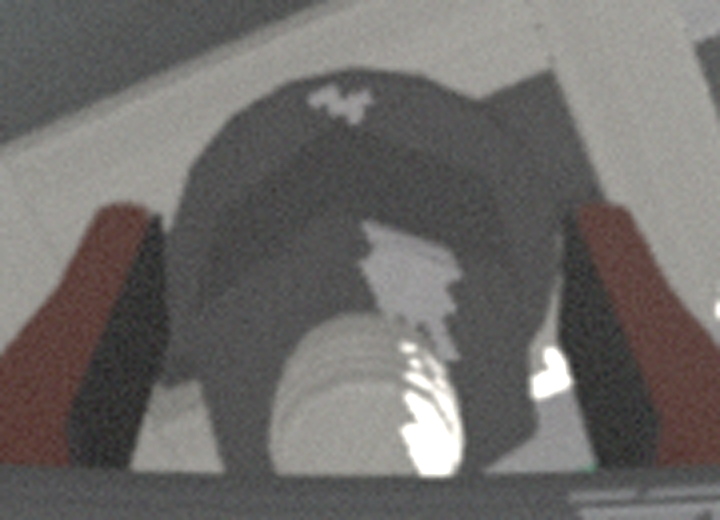

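The crop shows the open fingers clear of the nut and the hex rotated against the jaws. The fit has the nut's flat at 17.4° mod 60° against the jaws' 7.8°, so the jaws slipped about 9.6°. I realign, regrip and tighten again to see whether the nut still advances.

Request:
apply_moves --increments '[{"gripper":65,"delta_pos":[0,0,-0.1],"dr":[-0.085,0,0]},{"gripper":65,"delta_pos":[0,0,0],"dr":[-0.085,0,0]},{"gripper":65,"delta_pos":[0,0,0],"dr":[0,0,0]},{"gripper":0,"delta_pos":[0,0,0],"dr":[0,0,0]},{"gripper":0,"delta_pos":[0,0,0],"dr":[0,0,0]}]'

```text
t: 15.95
ee_pos: [539.5, -20.3, 72.1]
orientation: [-2.105, 0.233, 2.105]
ft_force: [-0.3, 0.7, -0.3]
width: 47.2
```

Request:
apply_moves --increments '[{"gripper":0,"delta_pos":[0,0,0],"dr":[0,0,0]},{"gripper":0,"delta_pos":[0,0,0],"dr":[0,0,0]},{"gripper":0,"delta_pos":[0,0,0],"dr":[0,0,0]},{"gripper":0,"delta_pos":[0,0,0],"dr":[0,0,0]},{"gripper":0,"delta_pos":[0,0,0],"dr":[0,0,0]}]'

```text
t: 16.37
ee_pos: [539.5, -20.4, 72.1]
orientation: [-2.106, 0.231, 2.106]
ft_force: [-0.3, -0.4, -0.8]
width: 39.6
```

```bash
python3 -c "
from h import *
plan(None)"
```

```text
t 16.37 pos [539.5 -20.4  72.1] yaw -102.52 tiltx [-0. -0. -1.] q [-0.06   0.538  1.908 -0.     0.695  1.73 ] F [-0.3 -0.4 -0.8] M [-0.03  0.13 -0.02] w 39.6
```

Request:
apply_moves --increments '[{"gripper":0,"delta_pos":[0,0,0],"dr":[0.04,0,0]},{"gripper":0,"delta_pos":[0,0,0],"dr":[0.04,0,0]},{"gripper":0,"delta_pos":[0,0,0],"dr":[0,0,0]},{"gripper":0,"delta_pos":[0,0,0],"dr":[0,0,0]},{"gripper":0,"delta_pos":[0,0,0],"dr":[0,0,0]}]'

```text
t: 16.78
ee_pos: [540.1, -20.5, 72.3]
orientation: [-2.063, 0.308, 2.061]
ft_force: [2.1, -2.1, -1.9]
width: 40.8
```

```bash
python3 -c "
from h import *
plan(None);nutfit()"
```

```text
t 16.78 pos [540.1 -20.5  72.3] yaw -106.97 tiltx [ 0.001 -0.001 -1.   ] q [-6.000e-02  5.380e-01  1.907e+00 -1.000e-03  6.950e-01  1.808e+00] F [ 2.1 -2.1 -1.9] M [-0.23 -0.28  1.08] w 40.8
nut c [539.9 -20.1] flat 12.3 jaw mod60 13.0 cost 15.1 12 tcp [540.1 -20.5  72.3] w 40.8 Mz 1.08
```

Request:
apply_moves --increments '[{"gripper":0,"delta_pos":[0,0,0],"dr":[0.06,0,0]},{"gripper":0,"delta_pos":[0,0,0],"dr":[0.06,0,0]},{"gripper":0,"delta_pos":[0,0,0],"dr":[0,0,0]},{"gripper":0,"delta_pos":[0,0,0],"dr":[0,0,0]},{"gripper":0,"delta_pos":[0,0,0],"dr":[0,0,0]}]'

```text
t: 17.25
ee_pos: [541.7, -21.2, 72.4]
orientation: [-1.996, 0.422, 1.987]
ft_force: [6.3, -6.3, -5.6]
width: 42.5
```

```bash
python3 -c "
from h import *
plan(None)"
```

```text
t 17.25 pos [541.7 -21.2  72.4] yaw -113.9 tiltx [ 0.004 -0.001 -1.   ] q [-0.061  0.539  1.906 -0.002  0.692  1.929] F [ 6.3 -6.3 -5.6] M [-0.95 -1.07  1.  ] w 42.5
```

Request:
apply_moves --increments '[{"gripper":65,"delta_pos":[0,0,0],"dr":[0,0,0]},{"gripper":65,"delta_pos":[0,0,0],"dr":[0,0,0]},{"gripper":65,"delta_pos":[0,0,0],"dr":[0,0,0]},{"gripper":65,"delta_pos":[0,0,0],"dr":[0,0,0]},{"gripper":65,"delta_pos":[0,0,0],"dr":[0,0,0]}]'

```text
t: 17.67
ee_pos: [539.2, -20.1, 72.1]
orientation: [-1.99, 0.423, 1.991]
ft_force: [-0.4, 1.0, 0.4]
width: 57.3
```

```bash
python3 -c "
from h import *
plan(None);nutfit();nutfit()"
```

```text
t 17.67 pos [539.2 -20.1  72.1] yaw -113.98 tiltx [-0.001  0.    -1.   ] q [-0.06   0.538  1.908  0.     0.696  1.93 ] F [-0.4  1.   0.4] M [0.01 0.18 0.01] w 57.3
nut c [539.2 -20.1] flat 15.4 jaw mod60 6.0 cost 2.3 26 tcp [539.2 -20.1  72.1] w 57.3 Mz 0.01
nut c [539.1 -20.1] flat 16.0 jaw mod60 6.0 cost 0.7 22 tcp [539.3 -20.2  72.1] w 56.8 Mz 0.05
```

Request:
apply_moves --increments '[{"gripper":65,"delta_pos":[0,0,0],"dr":[-0.09,0,0]},{"gripper":65,"delta_pos":[0,0,0],"dr":[-0.09,0,0]},{"gripper":65,"delta_pos":[0,0,0],"dr":[0,0,0]},{"gripper":0,"delta_pos":[0,0,0],"dr":[0,0,0]},{"gripper":0,"delta_pos":[0,0,0],"dr":[0,0,0]}]'

```text
t: 18.18
ee_pos: [539.6, -20.3, 72.2]
orientation: [-2.093, 0.253, 2.094]
ft_force: [-0.8, -0.8, -0.5]
width: 46.8
```

Request:
apply_moves --increments '[{"gripper":0,"delta_pos":[0,0,0],"dr":[0,0,0]},{"gripper":0,"delta_pos":[0,0,0],"dr":[0,0,0]},{"gripper":0,"delta_pos":[0,0,0],"dr":[0,0,0]},{"gripper":0,"delta_pos":[0,0,0],"dr":[0,0,0]},{"gripper":0,"delta_pos":[0,0,0],"dr":[0,0,0]}]'

```text
t: 18.6
ee_pos: [539.6, -20.4, 72.2]
orientation: [-2.095, 0.251, 2.095]
ft_force: [-0.8, -0.0, 0.4]
width: 39.9
```

Request:
apply_moves --increments '[{"gripper":0,"delta_pos":[0,0,0],"dr":[0.1,0,0]},{"gripper":0,"delta_pos":[0,0,0],"dr":[0.04,0,0]},{"gripper":0,"delta_pos":[0,0,0],"dr":[0,0,0]},{"gripper":0,"delta_pos":[0,0,0],"dr":[0,0,0]},{"gripper":0,"delta_pos":[0,0,0],"dr":[0,0,0]}]'

```text
t: 19.02
ee_pos: [540.8, -20.8, 72.4]
orientation: [-2.019, 0.383, 2.014]
ft_force: [3.4, -4.0, -3.2]
width: 41.9
```

```bash
python3 -c "
from h import *
plan(None)"
```

```text
t 19.02 pos [540.8 -20.8  72.4] yaw -111.49 tiltx [ 0.002 -0.001 -1.   ] q [-6.000e-02  5.390e-01  1.907e+00 -1.000e-03  6.940e-01  1.887e+00] F [ 3.4 -4.  -3.2] M [-0.58 -0.53  0.88] w 41.9
```

Request:
apply_moves --increments '[{"gripper":65,"delta_pos":[0,0,0],"dr":[0,0,0]},{"gripper":65,"delta_pos":[0,0,0],"dr":[0,0,0]},{"gripper":65,"delta_pos":[0,0,0],"dr":[0,0,0]},{"gripper":65,"delta_pos":[0,0,0],"dr":[0,0,0]},{"gripper":65,"delta_pos":[0,0,0],"dr":[0,0,0]}]'

```text
t: 19.43
ee_pos: [539.3, -20.2, 72.1]
orientation: [-2.014, 0.385, 2.015]
ft_force: [-0.2, -0.1, 0.3]
width: 57.4
```

```bash
python3 -c "
from h import *
plan(None);nutfit();nutfit()"
```

```text
t 19.43 pos [539.3 -20.2  72.1] yaw -111.67 tiltx [-0.  0. -1.] q [-0.06   0.538  1.908  0.     0.695  1.889] F [-0.2 -0.1  0.3] M [ 0.07  0.16 -0.03] w 57.4
nut c [539.1 -20.1] flat 15.1 jaw mod60 8.3 cost 1.1 22 tcp [539.3 -20.2  72.1] w 57.4 Mz -0.03
nut c [540.  -20.4] flat 11.7 jaw mod60 8.3 cost 4.6 28 tcp [539.4 -20.2  72.1] w 57.1 Mz 0.01
```

Request:
apply_moves --increments '[{"gripper":80,"delta_pos":[0,0,0],"dr":[0,0,0]},{"gripper":80,"delta_pos":[-0.5,0,0],"dr":[0,0,0]},{"gripper":80,"delta_pos":[-2,0,0],"dr":[0,0,0]},{"gripper":80,"delta_pos":[-3,0,0],"dr":[0,0,0]},{"gripper":80,"delta_pos":[-3,0,0],"dr":[0,0,0]}]'

```text
t: 19.95
ee_pos: [538.7, -20.2, 157.7]
orientation: [-2.012, 0.386, 2.017]
ft_force: [0.3, -0.5, 0.6]
width: 70.1
```

Request:
apply_moves --increments '[{"gripper":80,"delta_pos":[-3,0,0],"dr":[0,0,0]},{"gripper":80,"delta_pos":[-2,0,0],"dr":[0,0,0]},{"gripper":80,"delta_pos":[0,0,0],"dr":[0,0,0]},{"gripper":80,"delta_pos":[0,0,0],"dr":[0,0,0]},{"gripper":80,"delta_pos":[0,0,0],"dr":[0,0,0]}]'

```text
t: 20.37
ee_pos: [538.9, -20.3, 206.5]
orientation: [-2.014, 0.386, 2.016]
ft_force: [-0.4, 0.1, -0.5]
width: 69.9
```

```bash
python3 - <<'E'
from h import *
plan(None);nutfit();nutfit()
d=ctrl.get_image("side"); P=cloud(d); P0=cloud(dict(np.load("side0.npz")))
for n,Q in(("before",P0),("after",P)):
    T=Q[(np.abs(Q[...,0]-537)<45)&(Q[...,1]>55)&(Q[...,1]<80)&(Q[...,2]>78)&(Q[...,2]<92)]; B=Q[(np.abs(Q[...,0]-537)<45)&(Q[...,1]>-95)&(Q[...,1]<-60)&(np.abs(Q[...,2]-51)<4)]
    print(n,"upright",np.median(T,0).round(1),"bar end",np.median(B,0).round(1))
S=P[(np.hypot(P[...,0]-539,P[...,1]+19)<32)]; h=S[:,2]; print("stud",np.percentile(h[h>100],[50,95]).round(1),"flange top",np.median(h[(h>59)&(h<65)]).round(1))
cv2.imwrite("pics/s7.png",cv2.resize(d["img"][170:300,230:430],None,fx=4,fy=4,interpolation=cv2.INTER_CUBIC)[:,:,::-1])
E
```

```text
t 20.37 pos [538.9 -20.3 206.5] yaw -111.67 tiltx [-0.001  0.    -1.   ] q [-0.06   0.33   1.839 -0.     0.974  1.889] F [-0.4  0.1 -0.5] M [0.03 0.21 0.01] w 69.9
nut c [539.  -19.8] flat 17.0 jaw mod60 8.3 cost 1.6 26 tcp [538.9 -20.3 206.5] w 69.9 Mz 0.01
nut c [539.2 -19.9] flat 16.4 jaw mod60 8.3 cost 0.7 23 tcp [538.6 -20.3 206. ] w 70.4 Mz -0.04
before upright [532.   65.3  87.2] bar end [533.2 -76.1  51.2]
after upright [533.1  65.3  87.3] bar end [533.9 -76.1  50.8]
stud [342.8 387.9] flange top 62.3
```

View pics/s7.png

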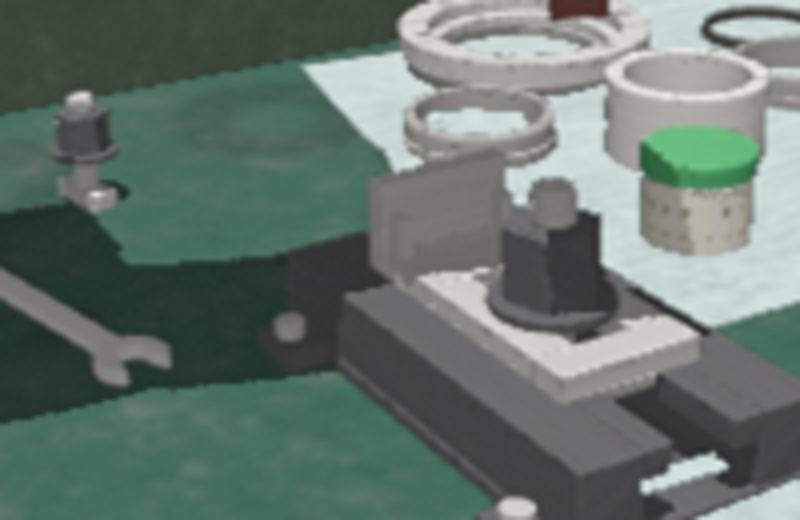

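The final crop shows the nut and bolt standing free on the stop (stud at (552,200), flange flat on the bar at (555,295)), with the pot, spanner and rings undisturbed.

```bash
python3 -c "
from workcell import ctrl
print(ctrl.close_job())"
```

```text
the job is handed in; nothing more can be done
None
```

The end stop is bolted down and the job is handed in, at about 20 s of the 72 s allowed. I could not confirm two points directly: how tight the nut finally is, and that the head lies square.

**What I did:** I picked up the larger T-bolt by its nut. I first set the head by an early estimate that proved about 10° out, and a second measurement from the side camera corrected it. I then lowered the head through the stop's slot until the flange took the weight, and turned clockwise through the quarter turn and on to tighten. I regripped twice to tighten further, then released and lifted clear.

**Last checks:**
- **Seating:** the flange top measured 62.3 mm, where 62 mm means it is resting on the stop.
- **Stop:** it moved about 1 mm sideways, within the tongues' 2 mm play, and not at all along the slot.
- **Bystanders:** the pot and spanner, and the rings in view, looked undisturbed.

**What is uncertain:**
- **Tightness:** each time, the jaws slipped round the hexagon at about 1.05 N m, the limit of the fixed grip. The last regrip moved the nut by 1° or less. I estimate a nut turn of 2.2 to 2.35 rad, against the 2.0 to 2.2 rad expected for firmly tight. My estimates of the turn after the head met the lips disagreed, from about 0.35 to 0.75 rad.
- **Last nut readings:** the nut-angle fits scattered by 1 to 3°, so they cannot rule out that it sprang back about 1°.
- **Head position:** the head was out of sight in the slot. I judged it square across from the angle turned and the rise in turning moment.

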